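# Clamp a bottle in the cap-torque tester

### The arm

A 6-joint arm with a two-finger parallel gripper is mounted at the origin on a cart in front of the work surface, level with it; the furniture and walls round the work are solid. World frame = base frame: x ahead of the robot, y to its left, z up, the work surface at z = 0. Lengths are in m, angles in rad, forces in N, time in s.
With the tool pointing down it reaches from about 0.375 to 0.925 m from the base axis. Payload 5.7 kg.
Tool frame: the origin (TCP) lies midway between the tips of the shut fingers; the grasp point (between the pads) lies 19 mm behind it; z points along the fingers, x is the direction in which the jaws open and shut, and the axes are right-handed (so a half turn about z gives the same grasp; the last joint's range is limited). The gripper opens to 88 mm and grips with 3 to 60 N. Pads are 20 mm wide; open, the fingers measure 115 mm over their backs; the gripper's body (75 mm by 178 mm) begins 61 mm behind the grasp point.
Start: joints at [-1.313, 0.359, 1.51, -0, 1.272, -0.115], TCP at [0.219, -0.559, 0.223] pointing down, gripper open.
Joint ranges: [-2.97, 2.97], [-1.01, 2.36], [0.21, 2.38], [-0.96, 4.11], [0.2, 2.71], [-2.98, 2.98]. Speed limits (rad/s): [2.39, 2.39, 3.14, 3.14, 3.14, 3.14].

### API

Orientations are given as a unit quaternion [x, y, z, w].
In Python, from bench import move_ptp, servo_line, goto_joints, move_gripper, sleep, inverse_kinematics, capture, PlanningError, close_job, spot_in, silhouettes, current_clock, current_joint_pos, current_qvel, current_joint_torque, current_position, current_orientation, current_force, current_torque, current_finger_gap gives the robot as it stands. Calls block until the motion is done:
- move_ptp(position, orientation): joint-space move of the TCP to a pose.
- servo_line(position, orientation=None, rate=0.15, contact_N=None): straight line of the TCP; orientation=None keeps the orientation; rate is the mean speed in m/s. With contact_N (N) it stops when the force on the tool has changed by that much, and returns True; else False.
- goto_joints(angles): joint-space move.
- move_gripper(opening): finger opening in m; the grip force is fixed at half the most; returns when the fingers have stopped.
- sleep(seconds).
- inverse_kinematics(position, orientation): joint angles nearest the present ones, or None.
- capture(name): name is "scene" or "top" or "wrist"; returns a dict with "image" (400x640x3 uint8, blue, green, red), "range_z" (400x640 float32, m along the optical axis (not along the pixel's ray), 0 where there is no reading), "intrinsics" (3x3 intrinsics, pixels), "k1" (the pictures are not rectified: a ray, as slopes to the right and down, at radius r is drawn at 1 + k1 r^2 times it, then the intrinsics apply), "R" (3x3) and "t" (3): a world point X has camera coordinates R X + t. Camera axes: x right, y down, z forward; pixel columns grow to the right and rows downward; lengths in m; the calibration is good to about 2 mm. A picture is of the moment at which its call begins.
A pose or a line that the arm cannot do raises PlanningError and nothing moves.
- close_job(): hands the job in, once; it reports no verdict.
Trained networks look in the newest picture that a camera, given by its name, has taken for a name from the list of things; names that differ only in an ending like _2 or _b are one class to them, and where a whole thing is asked for, a point or a joint stands for the part that bears it (a point fixed in the world has none). Each returns a list of dicts, best first, with "conf" (0 to 1); they miss things now and then, are a little off and sometimes report something else, mostly with a low value. They report only what shows in the picture. A call takes as long as a camera call. They do not tell look-alikes from the thing itself.
- spot_in(camera, query): "xy" ([column, row] in pixels, amid what is visible of it).
- silhouettes(camera, query): "region" (400x640 bool, what is visible of it) and "xy" ([column, row] in pixels, amid what is visible of it).
Readings, each from a call of its own:
- current_clock(): time.
- current_joint_pos(): joint angles.
- current_qvel(): joint speeds.
- current_joint_torque(): joint torques, N m.
- current_position(): TCP position.
- current_orientation(): TCP orientation.
- current_force(): force on the tool from outside, world axes, zero at the start.
- current_torque(): the same for the moment, N m.
- current_finger_gap(): finger opening in m.
Only numpy, scipy, OpenCV 4.12 (cv2) and the standard library are available. Lean on these libraries where they do the work, as an engineer would, in place of code of your own. Each camera call takes 0.05 s, during which the arm holds its last target.

### The job

Get the tallest of the three bottles standing to the right of the cap-torque tester ready for its test: stand it upright on the tester's bed between the four rubber posts, then turn the crank clockwise (as seen from its handle's end) until the sliding jaw has pushed the bottle against the fixed posts and clamps it firmly. Leave it clamped, and leave the other two bottles standing.

Things in the scene. Friction and masses are not known exactly. Their poses are not given: they have to be found in the camera images.
- tall_bottle: the tallest of the three screw-cap bottles on the open bench right of the tester, round, white plastic, 61 to 62 mm in diameter and 100 mm tall; its screw cap (fast on it) is 50 mm in diameter and takes up the top 16 mm. Origin: centre of its underside, z up
- middle_bottle: bystander bottle, round, 54 mm diameter, 80 mm tall. Origin: centre of its underside
- small_bottle: bystander bottle, round, 44 mm diameter, 66 mm tall. Origin: centre of its underside
- tester: bench cap-torque tester, fixed to the bench. Origin: on the bench right under the nest; x points from the console (display, robot's side) to the back, y along the clamp from the crank end to the fixed jaw. White housing x -116 to +85, y -101 to +67 mm, 52 mm high (console to 60); on it a flat clamp bed, x -50 to +50, y -101 to +59 mm, top 88 mm above the bench
- fixed_jaw: fixed jaw at the +y end of the bed: a low steel crossbar (17 mm high) with two upright rubber posts in front of it, 14 mm diameter, 41 mm high above the bed, centres at x = +-22, y = +30 mm in the tester's frame. Only the posts meet the bottle. Origin: at the nest
- nest (a point): point on the bed's top (88 mm above the bench) where the tall bottle's centre stands when it touches both fixed posts and is centred. Axes as the tester's
- crank (a joint): turn of the crank in rad from fully open (0, handle straight up), growing as it closes: clockwise as seen from the crank end looking along the tester's +y. The jaw moves 8 mm per 2 pi, so it meets the tall bottle at about 14.1 (give or take 0.6), and a quarter to half a turn more clamps it; end stop at 17.7. Stiff by about 3 N at the handle
- crank_axis (a point): point on the crank's turning axis (72 mm above the bench, level, along the tester's y), in the plane of handle_grip. At crank angle a the handle's centre line passes 40 mm from it, at [x + 40 mm * sin a, z + 40 mm * cos a] in the tester's axes
- handle_grip (a point): point on the centre line of the crank's handle to grip: a round black handle 18 mm thick and 70 mm long, parallel to the tester's y axis, that spins freely on its pin; this point lies 42 mm out from the crank arm and 28 mm from the handle's free end, and goes round the axis with the crank
- sliding_jaw: sliding jaw, the fixed one's mirror image, moved along the tester's y by the crank's screw, 8 mm per turn; stays where it is left. Origin on the bed's top, 30 mm to the +y side of its two post centres: at y = -18 mm in the tester's frame when fully open, at 0 (the nest) when its posts touch a tall bottle that touches the fixed posts, end stop at +4.5 mm
Not all that is in view belongs to the job. What is shaped like the tall_bottle but green, purple or red is not meant.

How it is judged:
By the outcome, as a careful person would: the job done as asked, in the order asked, and still so for the second after the job is handed in, with the robot touching nothing.
It also fails if it takes over 69 s, if anything falls off the work surface, if the arm or the gripper's body presses on something with over 40 N, if the wrist force passes 120 N, or if a joint passes its speed limit or range.

## Working session

There is one attempt and no reset: what is moved stays moved. The work goes in short steps, each a Python script; the robot and the scene stay as the last script left them, time stands still between calls to the robot, and variables do not carry over. Pictures are saved under pics/ and viewed, and the job is handed in when it is done.

```bash
ls; mkdir -p pics; cat > h.py <<'E'
import numpy as np, cv2
from bench import *
def deproj(c,px,depth=None):
    K=np.array(c["intrinsics"]);k1=c["k1"]
    px=np.atleast_2d(np.array(px,float))
    d=np.stack([(px[:,0]-K[0,2])/K[0,0],(px[:,1]-K[1,2])/K[1,1]],1)
    u=cv2.undistortPoints(px.reshape(-1,1,2),K.astype(float),np.array([k1,0,0,0.])).reshape(-1,2)
    return u
def cloud(c,mask=None):
    z=c["range_z"]; m=(z>0)
    if mask is not None: m&=mask
    v,u=np.nonzero(m)
    s=deproj(c,np.stack([u,v],1)); zz=z[v,u][:,None]
    P=np.hstack([s*zz,zz]); R=np.array(c["R"]);t=np.array(c["t"])
    return (P-t)@R, np.stack([u,v],1)
def rayplane(c,px,h):
    s=deproj(c,px); R=np.array(c["R"]);t=np.array(c["t"])
    o=-R.T@t; d=np.hstack([s,np.ones((len(s),1))])@R
    return o+d*((h-o[2])/d[:,2])[:,None]
E
python3 - <<'E'
from h import *
for n in ["scene","top","wrist"]:
    c=capture(n); cv2.imwrite(f"pics/{n}0.png",c["image"])
    print(n,np.round(-np.array(c["R"]).T@np.array(c["t"]),3),np.round(np.array(c["R"])[2],2))
    for q in ["tall_bottle","middle_bottle","small_bottle","tester","crank","handle_grip","fixed_jaw","sliding_jaw"]:
        for s in silhouettes(n,q):
            P,_=cloud(c,s["region"])
            print(q,round(s["conf"],2),np.round(s["xy"]),s["region"].sum(),(np.round(np.percentile(P,[2,50,98],axis=0),3).tolist() if len(P) else None))
print(current_clock(),current_orientation())
E
```

```text
pics
scene [-0.033  0.563  0.627] [ 0.5  -0.69 -0.52]
tall_bottle 0.95 [358. 175.] 558 [[0.429, -0.339, 0.042], [0.465, -0.302, 0.079], [0.492, -0.242, 0.101]]
tall_bottle 0.94 [311. 171.] 1167 [[0.556, -0.305, 0.0], [0.574, -0.26, 0.059], [0.622, -0.248, 0.1]]
tall_bottle 0.81 [352. 254.] 1271 [[0.322, -0.117, 0.003], [0.347, -0.08, 0.055], [0.374, -0.071, 0.1]]
middle_bottle 0.58 [350. 203.] 650 [[0.407, -0.263, -0.0], [0.428, -0.209, 0.062], [0.483, -0.199, 0.081]]
small_bottle 0.29 [311. 173.] 1150 [[0.556, -0.31, -0.001], [0.574, -0.26, 0.058], [0.617, -0.248, 0.1]]
small_bottle 0.18 [250. 204.] 626 [[0.518, -0.073, 0.083], [0.556, -0.033, 0.103], [0.597, -0.019, 0.129]]
tester 0.64 [247. 243.] 8600 [[0.437, -0.091, 0.005], [0.512, 0.032, 0.052], [0.619, 0.089, 0.122]]
tester 0.17 [214. 232.] 759 [[0.506, 0.04, 0.088], [0.543, 0.061, 0.103], [0.586, 0.074, 0.129]]
handle_grip 0.38 [274. 197.] 50 [[0.592, -0.169, 0.038], [0.596, -0.158, 0.049], [0.603, -0.146, 0.053]]
fixed_jaw 0.64 [216. 229.] 771 [[0.506, 0.038, 0.088], [0.541, 0.06, 0.103], [0.586, 0.074, 0.129]]
sliding_jaw 0
[... 904 characters left out ...]
444, -0.133, 0.003], [0.541, -0.011, 0.062], [0.637, 0.076, 0.125]]
crank 0.73 [306. 160.] 304 [[0.56, -0.169, -0.002], [0.595, -0.12, 0.051], [0.608, -0.09, 0.081]]
handle_grip 0.71 [313. 155.] 195 [[0.589, -0.169, 0.04], [0.598, -0.137, 0.05], [0.608, -0.106, 0.054]]
fixed_jaw 0.68 [228. 174.] 408 [[0.508, 0.037, 0.088], [0.547, 0.057, 0.104], [0.587, 0.073, 0.131]]
sliding_jaw 0.57 [272. 172.] 370 [[0.521, -0.056, 0.089], [0.559, -0.042, 0.104], [0.598, -0.027, 0.131]]
wrist [ 0.287 -0.532  0.385] [-0.25 -0.1  -0.96]
tall_bottle 0.82 [223.   7.] 696 [[0.342, -0.413, 0.004], [0.348, -0.4, 0.031], [0.366, -0.376, 0.063]]
1.35 [ 8.25890492e-01 -5.63830555e-01 -1.05876988e-05 -3.49291051e-05]
```

View pics/scene0.png

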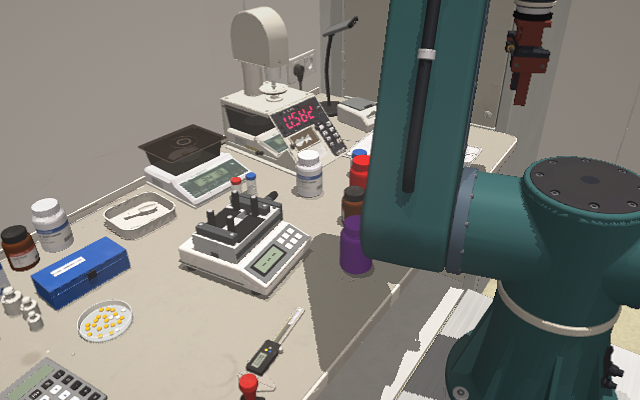

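View pics/top0.png

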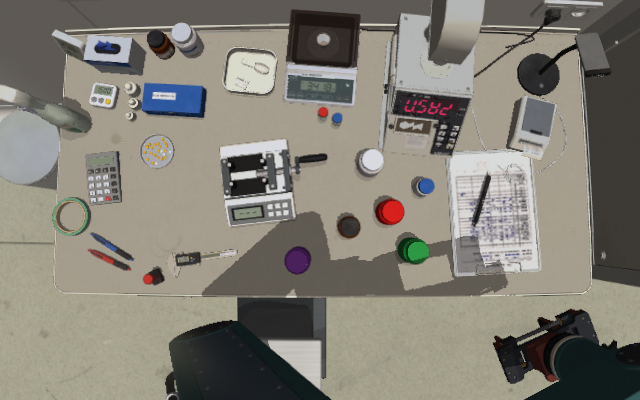

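Scene view: the white bottle is at (310,175), the tester at (245,240), and the red, purple and brown bottles are half-hidden by the arm. Top view: the white tall bottle is at (371,162), the brown middle one at (348,227), the blue-capped small one at (425,186). Red, green and purple are decoys. The crank handle at (315,158) points right and hangs low, so the crank is not at 0. Next I'll measure.

```bash
cat > m.py <<'E'
from h import *
from scipy.optimize import least_squares
for n in ["scene","top"]:
    c=capture(n); P,uv=cloud(c)
    def box(a,b,z): return P[(P[:,0]>a[0])&(P[:,0]<a[1])&(P[:,1]>b[0])&(P[:,1]<b[1])&(P[:,2]>z[0])&(P[:,2]<z[1])]
    print(n)
    Q=box((.47,.63),(-.1,.1),(.115,.137))
    # cluster
    lab=-np.ones(len(Q),int);k=0
    for i in range(len(Q)):
        if lab[i]<0:
            st=[i];lab[i]=k
            while st:
                j=st.pop();nb=np.nonzero((lab<0)&(np.linalg.norm(Q[:,:2]-Q[j,:2],axis=1)<.006))[0];lab[nb]=k;st+=list(nb)
            k+=1
    for j in range(k):
        q=Q[lab==j]
        if len(q)>4:
            t=q[q[:,2]>np.percentile(q[:,2],95)-.004]
            print("post",len(q),np.round((t.max(0)+t.min(0))/2,4),np.round(q.min(0),3),np.round(q.max(0),3))
    B=box((.54,.63),(-.32,-.23),(.01,.078)); 
    f=least_squares(lambda p:np.hypot(B[:,0]-p[0],B[:,1]-p[1])-.0308,[.58,-.272],loss='soft_l1',f_scale=.002)
    print("bottle body",len(B),f.x,f.cost)
    B=box((.54,.63),(-.32,-.23),(.093,.108)); print("cap",len(B),B[:,:2].mean(0),(B.max(0)+B.min(0))/2,B.max(0)-B.min(0))
    H=box((.56,.64),(-.185,-.09),(.02,.12)); 
    if len(H)>10:
        def r(p):
            d=np.array([np.sin(p[2]),-np.cos(p[2])]); n2=np.array([np.cos(p[2]),np.sin(p[2])])
            hh=H[H[:,1]<-.11]
            s=(hh[:,:2]-[p[0],-.135])@n2
            return np.hypot(s,hh[:,2]-p[1])-.009
        f=least_squares(r,[.598,.045,0],loss='soft_l1',f_scale=.002); print("handle x,z,yaw",np.round(f.x,4),f.cost,len(H),H.min(0),H.max(0))
    if n=="top":
        # height map
        print("heights x rows .76..-.; y cols")
        ys=np.arange(0.0,-.46,-.03); print("       ",[round(y,2) for y in ys])
        for x in np.arange(.76,.30,-.03):
            row=[]
            for y in ys:
                m=(abs(P[:,0]-x)<.015)&(abs(P[:,1]-y)<.015); row.append(int(1000*np.percentile(P[m,2],95)) if m.any() else -1)
            print(round(x,2),row)
E
python3 m.py
python3 - <<'E'
import cv2
a=cv2.imread("pics/top0.png")[120:240,200:440]
cv2.imwrite("pics/topc.png",cv2.resize(a,None,fx=3.3,fy=3.3,interpolation=2))
E
```

```text
scene
post 64 [ 0.5785 -0.0253  0.1281] [ 0.573 -0.032  0.115] [ 0.584 -0.018  0.13 ]
post 59 [ 0.5346 -0.0291  0.1292] [ 0.528 -0.037  0.115] [ 0.541 -0.024  0.133]
post 70 [0.5716 0.0499 0.1284] [0.562 0.044 0.115] [0.578 0.056 0.131]
post 75 [0.5266 0.044  0.1285] [0.52  0.038 0.115] [0.533 0.051 0.131]
bottle body 692 [ 0.58792806 -0.28001128] 0.0008262941133674849
cap 212 [ 0.58435449 -0.27511225] [ 0.58558262 -0.27841313  0.09769428] [0.04819688 0.05202438 0.00899649]
handle x,z,yaw [0.5979 0.0424 0.1842] 3.6603716344985264e-05 81 [ 0.56122357 -0.17313339  0.0364927 ] [ 0.61126635 -0.09652109  0.08246537]
top
post 34 [ 0.5791 -0.0273  0.13  ] [ 0.573 -0.033  0.117] [ 0.585 -0.021  0.132]
post 36 [0.5714 0.0487 0.1311] [0.564 0.042 0.116] [0.576 0.054 0.135]
post 35 [ 0.536  -0.0314  0.13  ] [ 0.529 -0.039  0.115] [ 0.542 -0.027  0.132]
post 37 [0.527  0.0443 0.131 ] [0.521 0.037 0.117] [0.533 0.05  0.134]
bottle body 195 [ 0.58830626 -0.27838158] 0.0008874567653944029
cap 364 [ 0.58707043 -0.27755689] [ 0.5866162  -0.27769914  0.09982068] [0.04885695 0.04716237 0.01133647]
hand
[... 801 characters left out ...]
 62, 64, 67]
0.61 [90, 104, 94, 90, 52, 53, 47, 2, 73, 101, 102, 18, 23, 26, 29, 33]
0.58 [90, 129, 105, 93, 50, 48, 2, 1, 90, 101, 101, 2, 1, 2, 2, 2]
0.55 [90, 129, 105, 92, 3, 1, 2, 3, 3, 88, 76, 2, 2, 64, 66, 2]
0.52 [90, 128, 105, 92, 2, 2, 2, 2, 2, 2, 2, 3, 2, 65, 68, 1]
0.49 [73, 53, 53, 50, 2, 2, 2, 2, 2, 2, 100, 102, 74, 2, 2, 2]
0.46 [47, 46, 44, 42, 3, 2, 2, 79, 79, 2, 100, 102, 99, 2, 2, 1]
0.43 [35, 31, 2, 2, 2, 2, 2, 81, 82, 3, 72, 89, 2, 1, 2, 2]
0.4 [2, 2, 2, 2, 2, 2, 3, 77, 77, 2, 2, 3, 99, 100, 2, 2]
0.37 [2, 2, 1, 101, 100, 2, 1, 2, 2, 2, 2, 2, 100, 102, 2, 2]
0.34 [2, 1, 2, 101, 101, 2, 1, 2, 2, 2, 2, 2, 98, 100, 1, 2]
0.31 [2, 2, 2, 2, 2, 2, 2, 1, 2, 2, 2, 2, 2, 2, 3, 2]
```

View pics/topc.png

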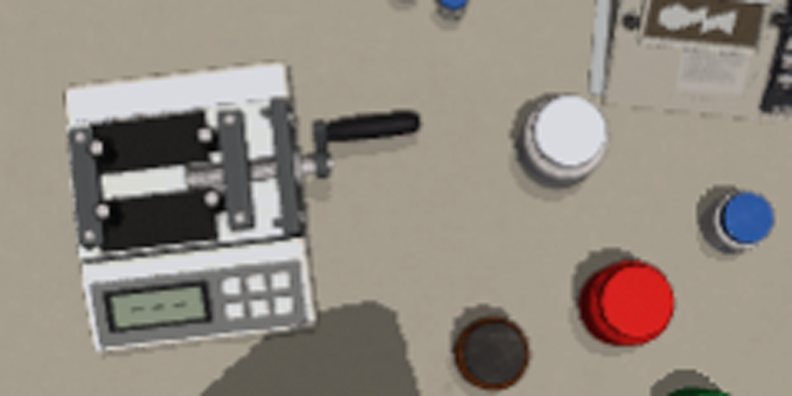

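The bottle is at (0.587,-0.278). The tester's nest is at about (0.5522,0.0167) with yaw 0.104, and the crank is at about 2.3 rad. The post gap agrees with that angle.

```bash
cat >> h.py <<'E'
YAW=0.104
XT=np.array([np.cos(YAW),np.sin(YAW),0]);YT=np.array([-np.sin(YAW),np.cos(YAW),0]);ZT=np.array([0,0,1.])
NEST=np.array([.5522,.0167,.088]); ORG=np.array([.5522,.0167,0])
from scipy.spatial.transform import Rotation as Ro
def down(yaw): 
    x=np.array([np.cos(yaw),np.sin(yaw),0]); z=np.array([0,0,-1.]); y=np.cross(z,x)
    return Ro.from_matrix(np.stack([x,y,z],1)).as_quat()
BOT=np.array([.587,-.278,0])
E
python3 - <<'E'
from h import *
for f in (0,np.pi):
    q=down(YAW+f)
    for p in [BOT+[0,0,.049],BOT+[0,0,.21],NEST-.006*YT+[0,0,.12],NEST-.006*YT+[0,0,.05],ORG-.168*YT+[0,0,.013],ORG-.168*YT+[.04,0,.15]]:
        j=inverse_kinematics(p,q); print(f,None if j is None else np.round(j,2))
    
q=down(YAW if inverse_kinematics(BOT+[0,0,.1],down(YAW)) is None else YAW)
E
```

```text
0 [-0.55  0.61  1.56 -0.    0.97 -0.65]
0 [-0.55  0.44  1.41 -0.    1.29 -0.65]
0 [-0.11  0.31  1.63 -0.    1.2  -0.21]
0 [-0.11  0.38  1.71 -0.    1.05 -0.21]
0 [-0.38  0.6   1.72 -0.    0.82 -0.48]
0 [-0.35  0.47  1.53 -0.    1.15 -0.46]
3.141592653589793 [-0.55  0.61  1.56 -0.    0.97  2.49]
3.141592653589793 [-0.55  0.44  1.41 -0.    1.29  2.49]
3.141592653589793 [-0.11  0.31  1.63 -0.    1.2   2.93]
3.141592653589793 [-0.11  0.38  1.71 -0.    1.05  2.93]
3.141592653589793 [-0.38  0.6   1.72 -0.    0.82  2.66]
3.141592653589793 [-0.35  0.47  1.53 -0.    1.15  2.69]
```

```bash
python3 - <<'E'
from h import *
q=down(YAW)
move_ptp(BOT+[0,0,.16],q); t=current_clock(); print(t, current_force())
print(servo_line(BOT+[0,0,.051],rate=.15,contact_N=8),current_position())
move_gripper(.045)
print("gap",current_finger_gap(),current_force(),current_clock())
servo_line(BOT+[0,0,.21],rate=.2)
print("gap",current_finger_gap(),current_force(),current_clock())
for n in ["scene","wrist"]:
    c=capture(n); cv2.imwrite(f"pics/{n}1.png",c["image"])
E
```

```text
3.1583 [-0.95055013  0.30280814 -1.29934038]
False [ 0.58753678 -0.27862067  0.05177226]
gap 0.06068903750121877 [ 0.50312796 -0.00816021  3.58453935] 4.575
gap 0.06093900353561773 [-0.94659943 -0.59468753 -1.92639322] 5.5167
```

View pics/scene1.png

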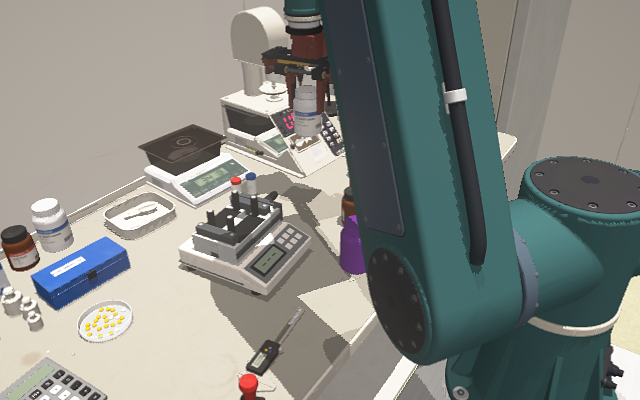

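View pics/wrist1.png

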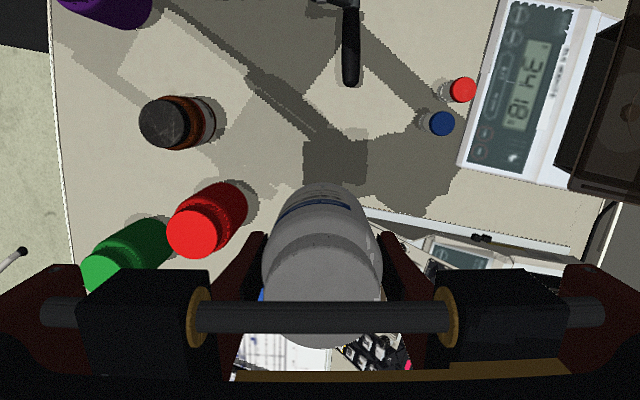

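The bottle hangs upright in the fingers (scene 308,110; wrist 322,250). I'll carry it over the nest and check its centre there.

```bash
python3 - <<'E'
from h import *
from scipy.optimize import least_squares
tgt=NEST-.006*YT
servo_line(tgt+[0,0,.122],rate=.22)
p=np.array(current_position()); print(p-tgt,current_clock())
for n in ["scene","top","wrist"]:
    c=capture(n); cv2.imwrite(f"pics/{n}2.png",c["image"]); P,_=cloud(c)
    lo=p[2]-.049
    B=P[(np.hypot(P[:,0]-p[0],P[:,1]-p[1])<.045)&(P[:,2]>lo+.003)&(P[:,2]<lo+.038)]
    if len(B)>30:
        f=least_squares(lambda s:np.hypot(B[:,0]-s[0],B[:,1]-s[1])-.0308,p[:2],loss='soft_l1',f_scale=.002)
        print(n,len(B),f.x-p[:2],f.cost)
    # posts
    Q=P[(abs(P[:,0]-.55)<.06)&(abs(P[:,1])<.08)&(P[:,2]>.12)&(P[:,2]<.134)]
    print(len(Q))
E
```

```text
[ 0.00017355 -0.0007477   0.12201981] 7.0917
scene 590 [ 0.00078463 -0.00212693] 0.00028750822167416965
152
top 64 [ 0.0007147  -0.00239757] 2.4443825932442298e-06
62
wrist 902 [-0.00131773 -0.00247213] 1.8556235655951967e-05
523
```

View pics/scene2.png

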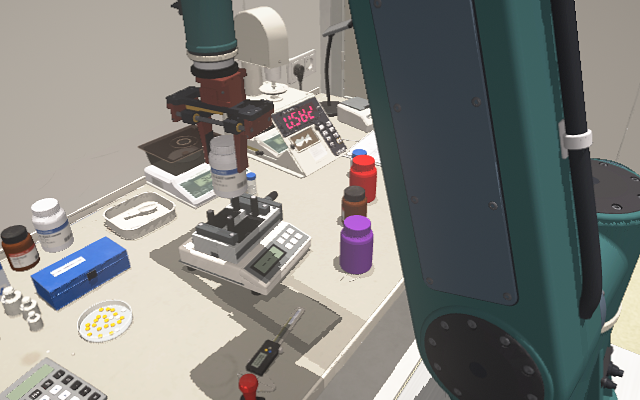

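View pics/wrist2.png

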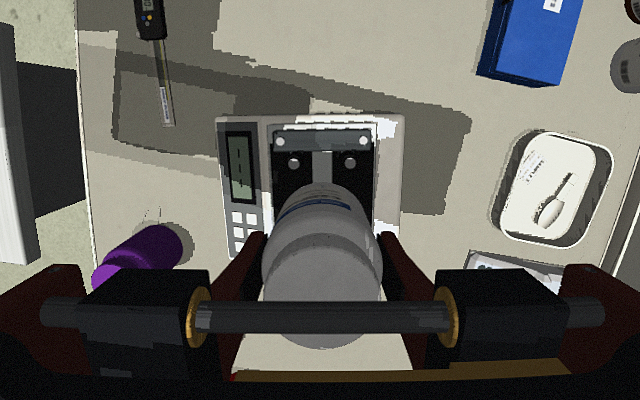

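The bottle sits 2.3 mm toward -y in the grip and is centred over the bed, so I'll shift it to mid-gap and lower it.

```bash
python3 - <<'E'
from h import *
tgt=NEST-.004*YT
servo_line(tgt+[0,0,.10],rate=.15)
r=servo_line(tgt+[0,0,.047],rate=.07,contact_N=6)
print(r,np.array(current_position())-tgt,current_force(),current_clock())
move_gripper(.086)
print(current_finger_gap(),current_force())
servo_line(tgt+[0,0,.16],rate=.2)
print(current_clock())
for n in ["scene","wrist"]:
    c=capture(n); cv2.imwrite(f"pics/{n}3.png",c["image"]); P,_=cloud(c)
    B=P[(np.hypot(P[:,0]-tgt[0],P[:,1]-tgt[1])<.045)&(P[:,2]>.178)&(P[:,2]<.2)]
    if len(B)>30:
        d=(B.min(0)+B.max(0))/2-NEST; print(n,len(B),d,d@XT,d@YT,B.max(0)-B.min(0),np.median(B[:,2]))
E
```

```text
True [-1.00757224e-03  7.97872726e-05  5.08187269e-02] [ 0.56612739 -0.17758077  0.57276815] 8.2
0.08592926343860584 [-0.38954488  0.3930074  -0.0869456 ]
9.4917
scene 425 [-0.00133005 -0.00424111  0.09578042] -0.001763149585135307 -0.0040801229254904875 [0.05096417 0.04991647 0.01152066] 0.1867664153739118
wrist 3429 [-0.00261582 -0.00566397  0.09632612] -0.0031896817568330574 -0.005361810863904274 [0.04984708 0.05013591 0.01260044] 0.188222736910924
```

View pics/scene3.png

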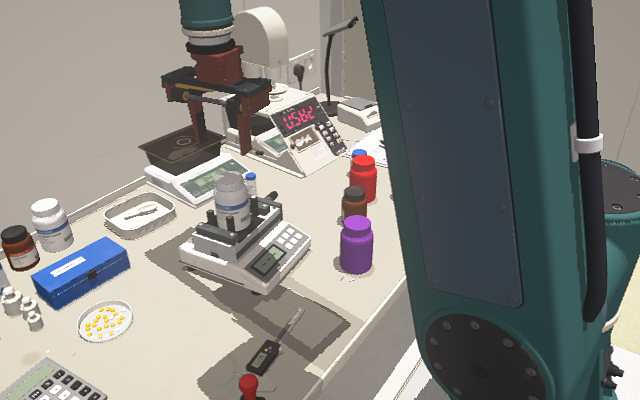

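View pics/wrist3.png

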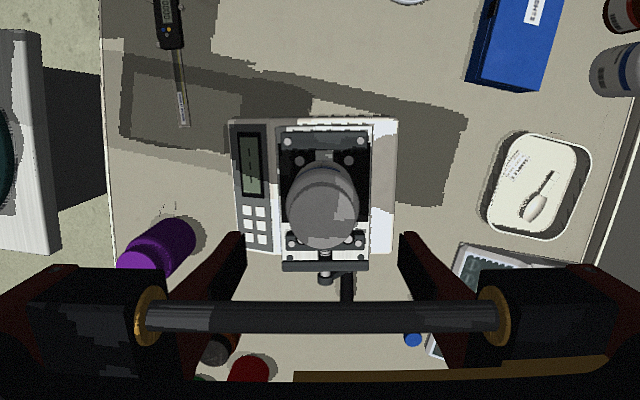

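The bottle stands upright between the posts (wrist 322,210). Now I'll hover over the handle and re-measure it.

```bash
cat > m2.py <<'E'
from h import *
from scipy.optimize import least_squares
def handle(n):
    c=capture(n); P,_=cloud(c); D=P-ORG; T=np.stack([D@XT,D@YT,D[:,2]],1)
    m=(abs(T[:,0]-.03)<.03)&(T[:,1]<-.13)&(T[:,1]>-.2)&(T[:,2]>.02)&(T[:,2]<.07); H=T[m]
    if len(H)<20: return c,None
    hh=H[(H[:,1]>-.185)]
    f=least_squares(lambda p:np.hypot(hh[:,0]-p[0]-p[2]*(hh[:,1]+.165),hh[:,2]-p[1])-.009,[.03,.044,0],loss='soft_l1',f_scale=.001)
    return c,(f.x,len(H),H[:,1].min())
E
python3 - <<'E'
from m2 import *
q=down(YAW)
servo_line(NEST-.004*YT+[0,0,.16]-.05*YT,rate=.2)
hx=.029
servo_line(ORG+hx*XT-.168*YT+.15*ZT,q,rate=.22)
move_gripper(.05)
print(current_clock())
for n in ["scene","wrist"]:
    c,r=handle(n); print(n,r); cv2.imwrite(f"pics/{n}4.png",c["image"])
E
```

```text
11.575
scene (array([ 0.03118006,  0.04285629, -0.01180739]), 65, np.float64(-0.1919671742975527))
wrist (array([ 0.02878061,  0.04353312, -0.00984057]), 1372, np.float64(-0.19515825055187722))
```

View pics/wrist4.png

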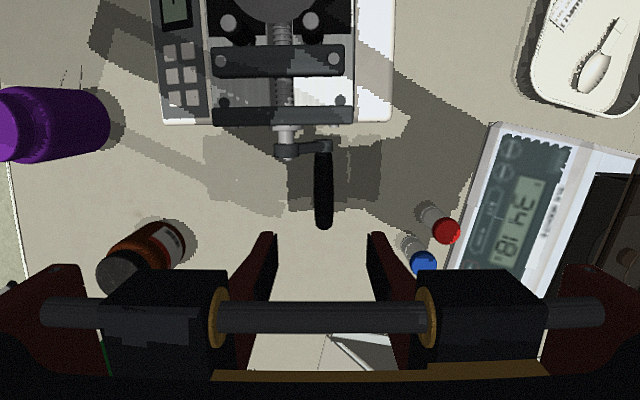

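```bash
cat > cr.py <<'E'
from h import *
def pose(a,cx,cz,r=.040): return ORG+(cx+r*np.sin(a))*XT-.168*YT+(cz-.019+r*np.cos(a))*ZT
def ft(): 
    f=np.array(current_force()); return np.array([f@XT,f@YT,f[2]])
def meas():
    d=np.array(current_position())-ORG; return np.array([d@XT,d@YT,d[2]+.019])
E
python3 - <<'E'
from cr import *
print(servo_line(ORG+.0295*XT-.168*YT+.0245*ZT,rate=.15,contact_N=8),current_position(),current_clock())
b=ft(); move_gripper(.01); print(current_finger_gap(),b,ft(),meas(),current_clock())
cx,cz=.0005,.0715
for a in np.arange(2.5,4.0,.25):
    r=servo_line(pose(a,cx,cz),rate=.08,contact_N=30)
    m=meas(); f=ft(); u=np.array([np.sin(a),np.cos(a)]);t=np.array([np.cos(a),-np.sin(a)])
    print(round(a,2),r,np.round(m,4),"F",np.round(f,1),"rad",round(f[[0,2]]@u,1),"tan",round(f[[0,2]]@t,1))
    if r or np.linalg.norm(f)>35: break
print(current_finger_gap(),current_clock())
c=capture("scene");cv2.imwrite("pics/scene5.png",c["image"][150:300,150:350])
c=capture("wrist");cv2.imwrite("pics/wrist5.png",c["image"])
E
```

```text
False [ 0.59968614 -0.14757199  0.02523001] 12.6583
0.016808180109088435 [ 0.01807026  0.11628661 -0.04284222] [1.31042812 0.69326896 0.48613508] [ 0.03000217 -0.16814641  0.04370033] 13.275
2.5 False [ 0.0241 -0.1682  0.0391] F [ 1.4 -0.5 -2.3] rad 2.7 tan 0.3
2.75 False [ 0.0145 -0.1682  0.0343] F [-1.9 -1.7  1.3] rad -1.9 tan 1.3
3.0 False [ 0.0056 -0.1682  0.0323] F [-0.8 -1.7  5.8] rad -5.9 tan -0.0
3.25 False [-0.0038 -0.1684  0.0325] F [-0.4 -0.7  7.9] rad -7.8 tan 1.2
3.5 False [-0.0129 -0.1685  0.0351] F [ 0.4 -0.8  8.5] rad -8.1 tan 2.7
3.75 False [-0.0214 -0.1686  0.0397] F [ 2.3 -0.6  7.8] rad -7.7 tan 2.6
0.016240046487393398 14.9
```

View pics/wrist5.png

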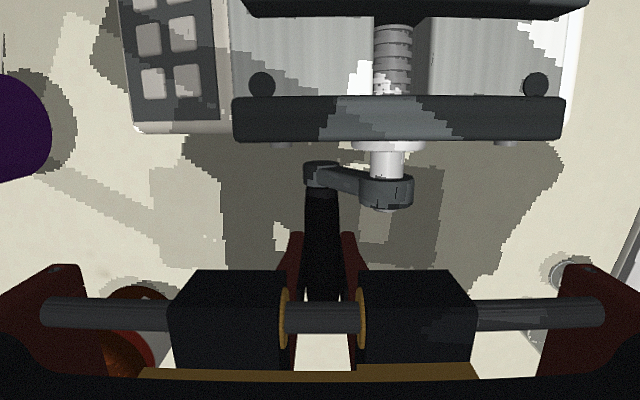

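The crank follows at low force. I'll continue to just before contact.

```bash
python3 - <<'E'
from cr import *
cx,cz=.0002,.0722
for i,a in enumerate(np.arange(4.0,12.8,.25)):
    r=servo_line(pose(a,cx,cz),rate=.09,contact_N=30)
    m=meas(); f=ft(); u=np.array([np.sin(a),np.cos(a)]);t=np.array([np.cos(a),-np.sin(a)])
    if i%2==0: print(round(a,2),r,np.round(m,4),"F",np.round(f,1),"rad",round(f[[0,2]]@u,1),"tan",round(f[[0,2]]@t,1))
    if r or np.linalg.norm(f)>35: break
print(current_finger_gap(),current_clock())
c=capture("scene");cv2.imwrite("pics/scene6.png",cv2.resize(c["image"][140:300,160:340],None,fx=3.5,fy=3.5))
c=capture("top");cv2.imwrite("pics/top6.png",cv2.resize(c["image"][120:240,200:360],None,fx=4,fy=4))
c=capture("wrist");cv2.imwrite("pics/wrist6.png",c["image"])
E
```

```text
4.0 False [-0.0289 -0.1687  0.0469] F [ 4.2 -0.4  6.2] rad -7.2 tan 1.9
4.5 False [-0.0372 -0.1688  0.0644] F [ 4.8 -2.   3.9] rad -5.5 tan 2.8
5.0 False [-0.0363 -0.1688  0.0839] F [ 6.1 -1.1  0.8] rad -5.7 tan 2.5
5.5 False [-0.0269 -0.1686  0.1003] F [ 6.1 -3.3 -2.3] rad -5.9 tan 2.7
6.0 False [-0.012  -0.1684  0.11  ] F [ 0.5 -5.3 -0.2] rad -0.3 tan 0.4
6.5 False [ 0.0093 -0.1684  0.1117] F [ 1.9 -4.1  4.2] rad 4.5 tan 0.9
7.0 False [ 0.0282 -0.1682  0.1027] F [ 5.8 -3.   2.9] rad 6.0 tan 2.4
7.5 False [ 0.0397 -0.1681  0.0859] F [ 7.8 -2.2 -1.6] rad 6.7 tan 4.2
8.0 False [ 0.0412 -0.1681  0.0654] F [ 8.2 -3.4 -5.8] rad 9.0 tan 4.6
8.5 False [ 0.0317 -0.1681  0.0462] F [ 7.  -4.7 -9.5] rad 11.3 tan 3.4
9.0 False [ 0.014  -0.1681  0.0343] F [-1.1 -6.8 -2.6] rad 1.9 tan 2.1
9.5 False [-0.0042 -0.1683  0.0325] F [-0.9 -5.5  8.6] rad -8.5 tan 1.6
10.0 False [-0.0211 -0.1685  0.0395] F [ 3.6 -3.3  7.8] rad -8.5 tan 1.2
10.5 False [-0.0336 -0.1687  0.054 ] F [ 5.5 -2.8  5.8] rad -7.6 tan 2.5
11.0 False [-0.0381 -0.1687  0.0729] F [ 6.8 -3.4  2.2] rad -6.8 tan 2.2
11.5 False [-0.0333 -0.1687  0.0916] F [ 7.1 -3.5 -1.4] rad -6.9 tan 2.2
12.0 False [-0.0212 -0.1685  0.1052] F [ 5.1 -4.6 -2.9] rad -5.2 tan 2.7
12.5 False [-0.0043 -0.1685  0.1117] F [-2.2 -6.5  6.7] rad 6.9 tan -1.7
0.016806047506396332 24.3083
```

View pics/wrist6.png

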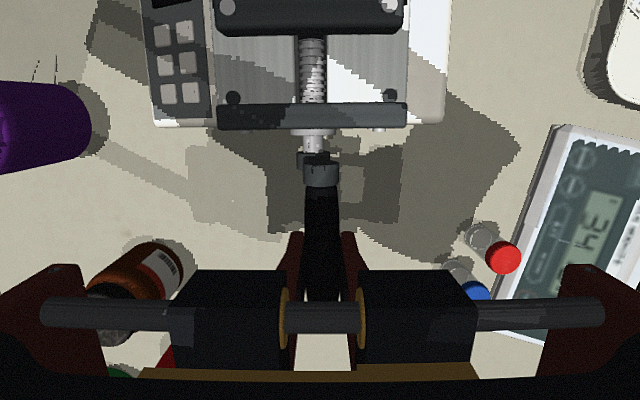

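View pics/scene6.png

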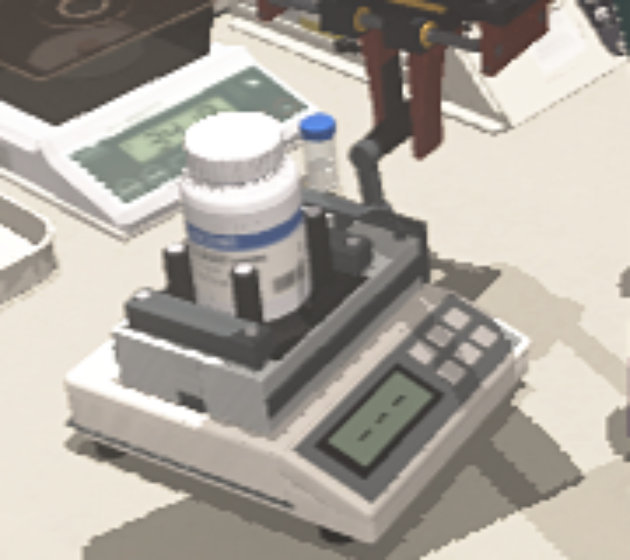

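```bash
python3 - <<'E'
from cr import *
cx,cz=.0002,.0722
for i,a in enumerate(np.arange(12.7,15.75,.2)):
    r=servo_line(pose(a,cx,cz),rate=.07,contact_N=40)
    m=meas(); f=ft(); u=np.array([np.sin(a),np.cos(a)]);t=np.array([np.cos(a),-np.sin(a)])
    am=np.arctan2(m[0]-cx,m[2]-cz)%(2*np.pi)+4*np.pi
    print(round(a,2),r,"am",round(am,2),np.round(m,4),"F",np.round(f,1),"rad",round(f[[0,2]]@u,1),"tan",round(f[[0,2]]@t,1))
    if r or np.linalg.norm(f)>45: break
print(current_finger_gap(),current_clock())
c=capture("scene");cv2.imwrite("pics/scene7.png",cv2.resize(c["image"][140:300,160:340],None,fx=3.5,fy=3.5))
c=capture("wrist");cv2.imwrite("pics/wrist7.png",c["image"])
E
```

```text
12.7 False am 12.69 [ 0.0053 -0.1684  0.1121] F [ 1.7 -3.4  6.1] rad 6.3 tan 0.9
12.9 False am 12.9 [ 0.0135 -0.1684  0.1105] F [ 2.2 -3.2  7.8] rad 8.1 tan -0.5
13.1 False am 13.11 [ 0.0215 -0.1683  0.1072] F [ 4.3 -1.2  6.3] rad 7.6 tan 0.6
13.3 False am 13.32 [ 0.0284 -0.1682  0.1023] F [ 6.4 -1.9  4.2] rad 7.4 tan 1.9
13.5 False am 13.52 [ 0.034  -0.1682  0.0963] F [ 7.5 -2.   1.7] rad 7.0 tan 3.1
13.7 False am 13.72 [ 0.0383 -0.1681  0.0892] F [ 8.8 -2.1  0.9] rad 8.4 tan 3.0
13.9 False am 13.91 [ 0.0409 -0.1681  0.0815] F [ 9.  -1.3 -0.5] rad 8.6 tan 2.6
14.1 False am 14.11 [ 0.0419 -0.1681  0.0734] F [ 8.1 -2.3 -2.7] rad 8.0 tan 3.0
14.3 False am 14.3 [ 0.0412 -0.1681  0.0653] F [ 8.8 -2.  -3.4] rad 9.3 tan 1.9
14.5 False am 14.5 [ 0.0389 -0.1681  0.0575] F [ 8.9 -2.  -3.5] rad 9.6 tan 0.1
14.7 False am 14.7 [ 0.035  -0.1681  0.0502] F [ 7.7 -2.7 -4.7] rad 9.0 tan -0.2
14.9 False am 14.9 [ 0.0298 -0.1682  0.0439] F [ 7.4 -2.6 -3.4] rad 7.7 tan -2.6
15.1 False am 15.1 [ 0.0235 -0.1682  0.0389] F [ 5.  -3.6 -2.9] rad 5.3 tan -2.5
15.3 False am 15.29 [ 0.0166 -0.1682  0.0353] F [ 5.9 -3.1 -0. ] rad 2.4 tan -5.4
15.5 False am 15.48 [ 0.0095 -0.1683  0.0331] F [ 7.5 -3.1  0.2] rad 1.3 tan -7.4
15.7 False am 15.66 [ 0.002  -0.1684  0.0324] F [ 6.9 -1.3  1.2] rad -1.1 tan -6.9
0.016816718441604945 28.7083
```

View pics/wrist7.png

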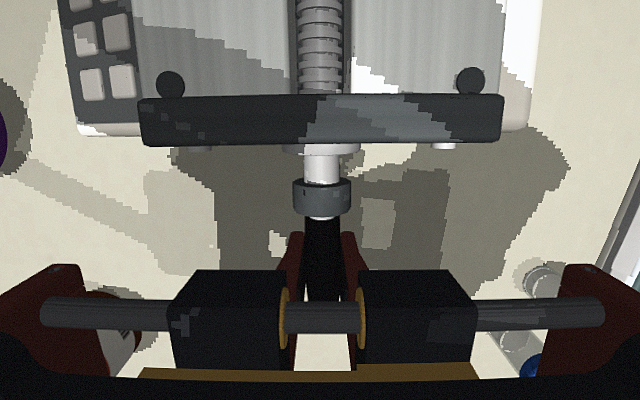

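View pics/scene7.png

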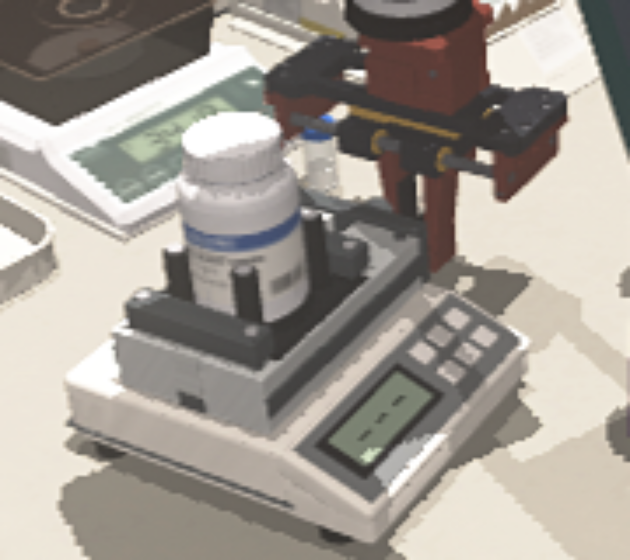

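The resistance has been rising since about 14.3, which marks contact. I'll turn on to about 16.6.

```bash
python3 - <<'E'
from cr import *
cx,cz=.0002,.0722
for i,a in enumerate(np.arange(15.9,16.75,.2)):
    r=servo_line(pose(a,cx,cz),rate=.05,contact_N=45)
    m=meas(); f=ft(); u=np.array([np.sin(a),np.cos(a)]);t=np.array([np.cos(a),-np.sin(a)])
    am=np.arctan2(m[0]-cx,m[2]-cz)%(2*np.pi)+4*np.pi
    print(round(a,2),r,"am",round(am,2),np.round(m,4),"F",np.round(f,1),"rad",round(f[[0,2]]@u,1),"tan",round(f[[0,2]]@t,1))
    if r or np.linalg.norm(f)>45: break
print(current_finger_gap(),current_clock())
c=capture("scene");cv2.imwrite("pics/scene8.png",cv2.resize(c["image"][140:300,160:340],None,fx=3.5,fy=3.5))
c=capture("wrist");cv2.imwrite("pics/wrist8.png",c["image"])
E
```

```text
15.9 False am 15.85 [-0.0055 -0.1685  0.0332] F [ 8.4 -2.1  0.8] rad -2.4 tan -8.1
16.1 False am 16.05 [-0.013  -0.1685  0.0354] F [ 9.6 -2.3 -1.5] rad -2.2 tan -9.4
16.3 False am 16.25 [-0.0199 -0.1686  0.0391] F [ 9.8 -2.8 -2.5] rad -3.4 tan -9.5
16.5 False am 16.46 [-0.026  -0.1687  0.044 ] F [ 8.9 -2.2 -3.4] rad -3.9 tan -8.7
16.7 False am 16.66 [-0.0311 -0.1687  0.0501] F [10.5 -3.  -6.4] rad -5.3 tan -11.2
0.016819227103894066 30.35
```

View pics/wrist8.png

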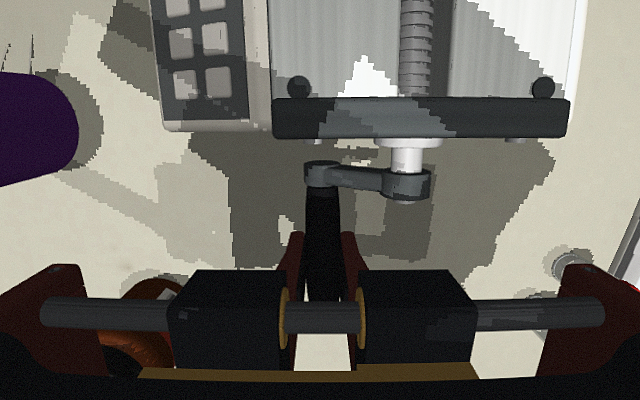

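View pics/scene8.png

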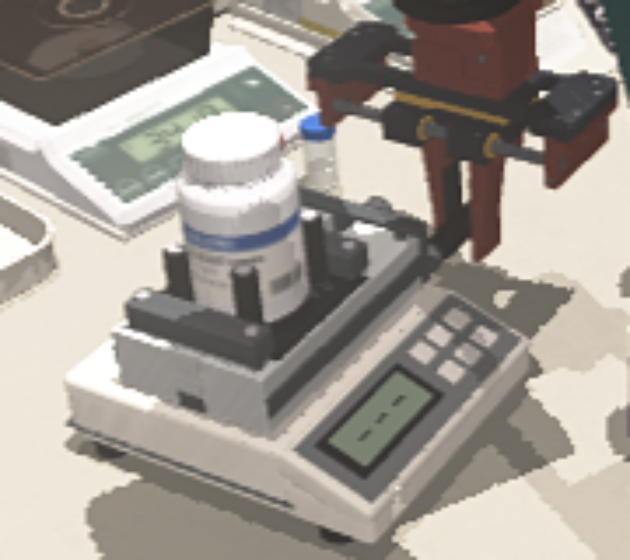

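Crank at about 16.66, roughly 0.38 turn past contact, and the bottle is upright. Now I'll release, retreat and check.

```bash
python3 - <<'E'
from cr import *
move_gripper(.05); print(current_force())
p=np.array(current_position())
servo_line(p+[0,0,.14],rate=.12)
servo_line(p+[0,0,.16]-.09*YT,rate=.2)
print(current_clock())
for n in ["scene","top","wrist"]:
    c=capture(n); P,_=cloud(c); im=c["image"]; cv2.imwrite(f"pics/{n}9.png",im)
    D=P-ORG;T=np.stack([D@XT,D@YT,D[:,2]],1)
    B=T[(abs(T[:,0])<.045)&(abs(T[:,1])<.045)&(T[:,2]>.18)&(T[:,2]<.2)]
    if len(B)>30: print(n,"cap centre",np.round((B.min(0)+B.max(0))/2,4),"z",np.round([np.median(B[:,2]),B[:,2].std()],4))
    for s in (-1,1):
        for y0,lab in((-.03,"slide"),(.03,"fix")):
            Q=T[(abs(T[:,0]-s*.022)<.012)&(abs(T[:,1]-y0)<.013)&(T[:,2]>.124)&(T[:,2]<.134)]
            if len(Q)>5: print(n,lab,s,len(Q),np.round(np.median(Q,0),4))
    H=T[(abs(T[:,0])<.06)&(T[:,1]<-.135)&(T[:,1]>-.19)&(T[:,2]>.025)&(T[:,2]<.12)]
    if len(H)>10: print(n,"handle",np.round(np.median(H,0),4),len(H))
for q in ["middle_bottle","small_bottle"]:
    c=capture("top")
    for s in silhouettes("top",q)[:1]:
        P,_=cloud(c,s["region"]); print(q,s["conf"],np.round(np.percentile(P,[5,50,95],axis=0),3).tolist())
E
python3 - <<'E'
import cv2
a=cv2.imread("pics/scene9.png")[100:300,150:430]; cv2.imwrite("pics/s9c.png",cv2.resize(a,None,fx=2.8,fy=2.8))
E
```

```text
[ 7.7513472  -1.18481258 -0.60184574]
33.0667
scene cap centre [-0.0007 -0.0002  0.1846] z [0.1869 0.002 ]
scene slide -1 34 [-0.0231 -0.0288  0.1279]
scene fix -1 74 [-0.0216  0.0282  0.1287]
scene fix 1 47 [0.0194 0.0309 0.1281]
scene handle [ 0.0281 -0.1758  0.0506] 66
top cap centre [ 0.0005 -0.0008  0.1866] z [0.1873 0.0018]
top slide -1 36 [-0.0211 -0.0302  0.1294]
top fix -1 29 [-0.0228  0.0293  0.1292]
top slide 1 30 [ 0.0226 -0.03    0.1275]
top handle [ 0.0332 -0.139   0.0528] 23
wrist handle [ 0.0296 -0.1621  0.0536] 1155
middle_bottle 0.89 [[0.411, -0.247, 0.002], [0.432, -0.223, 0.078], [0.454, -0.202, 0.082]]
small_bottle 0.55 [[0.509, -0.425, 0.04], [0.523, -0.411, 0.065], [0.543, -0.398, 0.067]]
```

View pics/s9c.png

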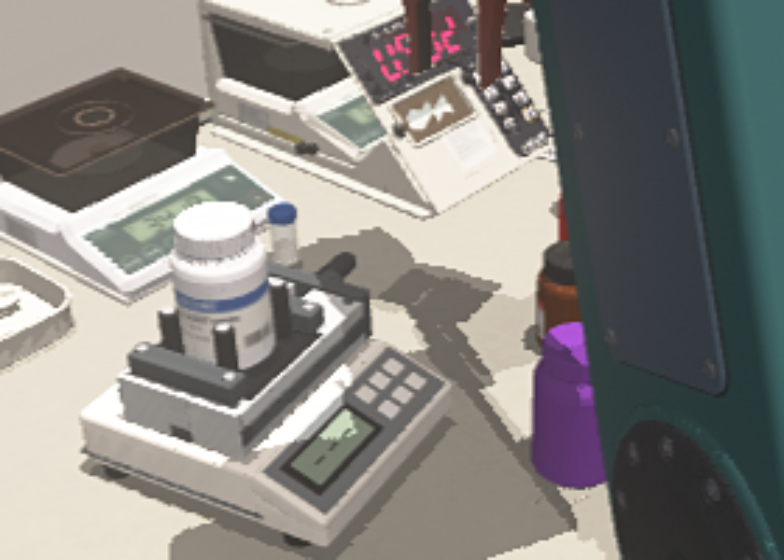

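View pics/wrist9.png

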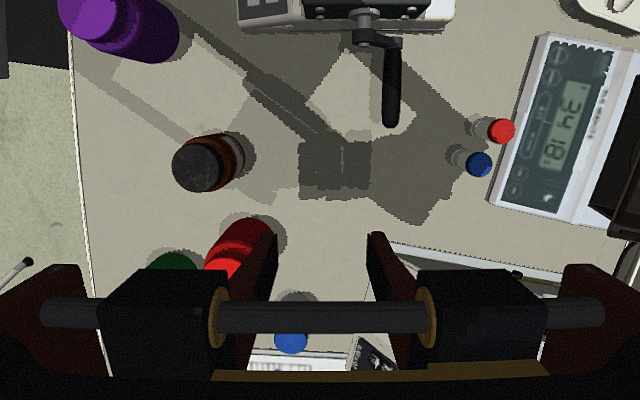

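View pics/top9.png

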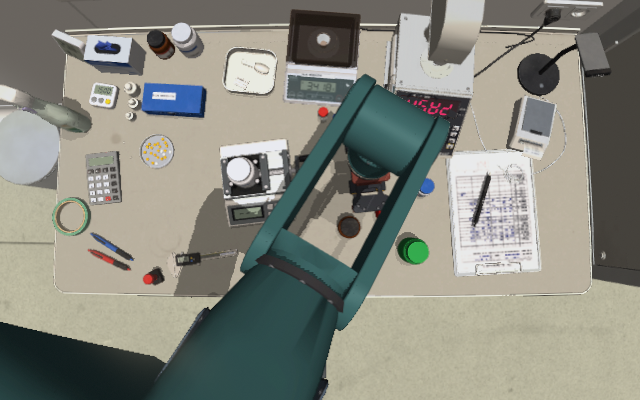

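The handle is not where I left it (wrist 390,90, now on the +x side). After the release the crank sprang back to about 14.8. I'll measure whether it has settled or is still creeping.

```bash
python3 - <<'E'
from m2 import *
for k in range(3):
    for n in ["wrist","scene"]:
        c,r=handle(n)
        if r: x,z=r[0][:2]; print(round(current_clock(),2),n,np.round(r[0],4),r[1],"a",round(np.arctan2(x-.0002,z-.0722)+4*np.pi,3))
    if k<2: sleep(.5)
E
```

```text
33.47 wrist [ 0.0314  0.0458 -0.0117] 1359 a 14.839
33.52 scene [ 0.0324  0.0448 -0.0502] 68 a 14.842
34.07 wrist [ 0.0314  0.0459 -0.013 ] 1354 a 14.837
34.12 scene [ 0.0331  0.0445 -0.0409] 69 a 14.838
34.67 wrist [ 0.0314  0.0459 -0.0128] 1362 a 14.836
34.72 scene [ 0.0323  0.045  -0.0749] 69 a 14.841
```

The crank is steady at 14.84, with no creep over 1.2 s. That is about 0.6 rad past contact, and it matches the angle where the held force had dropped to the crank's own friction. Tightening again would spring back to the same place. The bottle is centred at the nest and both bystanders stand, so I'm handing in.

```bash
python3 - <<'E'
from h import *
print(current_position(),current_force(),current_clock())
close_job()
E
```

```text
[ 0.54746527 -0.24364378  0.19136998] [0.37442221 0.25077263 0.38171335] 34.7167
the job is handed in; nothing more can be done
```

The tall white bottle is standing upright on the tester's bed, pushed against the fixed posts and clamped. However, the crank sprang back part of the way when I let go. I handed in at 34.7 s.

**What I did:** I lifted the bottle by its body and set it between the posts. I then gripped the crank handle and turned it clockwise from about 2.3 to 16.66 rad. Resistance started at about 14.3 rad, so that was roughly 0.38 turn past contact. Forces stayed low, at most about 15 N in the readings taken while cranking.

**Final checks:**
- **Bottle position:** its cap centre is within about 1 mm of the nest. The cap top reads level at about 187 mm, where 188 mm is expected.
- **Jaws:** the sliding posts sit at about y = -30 mm and the fixed ones at about +30 mm in the tester's frame, so both should be touching the bottle.
- **Other bottles:** the middle and small bottles are still standing where they were.
- **Robot:** the gripper is clear of everything and its force reading is about zero.

**What disagreed:** on release, the crank went back from 16.66 to 14.84 rad and then held still for the 1.2 s I watched. That leaves it about 0.6 rad past contact, less than the quarter to half turn you described. I did not re-tighten: while turning, the force needed to hold the handle had already dropped to about zero near 14.7 rad, so it would likely have sprung back again. I judged the clamp firm from those forces and positions, and did not push on the bottle to test it.

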